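# Hold the reference spring at its mark for the bond-pull tester's load check

## Task

Start the load check: press the large button on the console fully down and let it come up again. Then take the black post on the rod of the spring gauge with the thick barrel and the scale rail, pull the rod out against its spring until its pointer stands opposite the mark (the steel finger of the black rider on the rail), not more than a centimetre past it at any time, and finish while still gripping and holding it steady there. Leave the small buttons, the thin gauge, the mark and everything else on the bench alone.

Things in the scene. Friction and masses are not known exactly. Their poses are not given: they have to be found in the camera images.
- console: Black control console fixed on the bench, 110 x 160 mm and 45 mm high, with three grey round push buttons in a row along its y axis: at one end (its -y end) the large start button, 32 mm across; then two small ones, 18 mm across, 51 and 96 mm from the large one. Origin at the centre of its underside; z up. Stands left, centre or right of the two gauges, at varying yaw.
- start_button_top (a point): Centre of the top face of the large start button, when released 64 mm above the bench and about 10 mm above its collar. Pressed straight down.
- start_button (a joint): Travel of the large start button in m: 0 released, 0.006 fully down (about 5 N); springs back.
- small_button_a (a joint): Travel of the small button in the middle (0 released, 0.006 down; not to be pressed).
- small_button_b (a joint): Travel of the small button at the end (0 released, 0.006 down; not to be pressed).
- ref_gauge: Fixed spring gauge on a dark plate 240 x 95 x 12 mm: thick aluminium barrel (28 mm across, 110 mm long, axis 55 mm up, top 69 mm up) and a graduated scale rail beside the rod (at y = +46 mm, top 55 mm up). Origin on the bench under the barrel's axis; x along the barrel away from its mouth (at x = -5 mm), z up. Plate from x = -140 to 100 mm. The rod pulls out towards -x, roughly to the robot.
- ref_rod_grip (a point): Point to grip on the reference rod: axis of the black upright round post on the rod's outer end, 98 mm above the bench. The post is 16 mm across, its top 118 mm above the bench, free on all sides from 69 mm up. With the rod home it stands at x = -50 mm, y = 0 of ref_gauge; it moves with the rod.
- ref_rod (a joint): How far the reference rod is pulled out, in m: 0 home, 0.085 at its stop. An inner spring pulls it back with about 3 N at home plus 1.2 N for each 10 mm.
- rod_pointer (a point): Tip of the thin steel pointer that sticks out sideways (+y of ref_gauge) from the foot of the reference rod's post, 55 mm above the bench; moves with the rod. At the same x (of ref_gauge) as the post's axis.
- mark_tip (a point): Tip of the length mark: the thin steel finger, pointing at the rod, at mid-length of the black rider (18 mm wide, top 67 mm up) clamped on the scale rail; axes as ref_gauge. It is set 30 to 65 mm out from the pointer's home place, at the same height. The rod is at its mark when the pointer's tip is level with it along the rod (2 mm gap sideways, same x of ref_gauge).
- thin_gauge: The other spring gauge, not to be used: thin barrel (16 mm across, 75 mm long), no scale rail, no mark, base plate 240 x 85 mm, the same black post on its rod. Origin and axes as for ref_gauge.
- thin_rod (a joint): How far the thin gauge's rod is pulled out, in m (0 home).
- spool: Bystander: small aluminium wire spool, 40 mm across, 30 mm high, upright; origin at its underside.
- driver: Bystander: screwdriver with a black handle, 130 mm long, lying.
- chip_tray: Bystander: black divided chip tray 51 x 51 x 10 mm.
- jar: Bystander: closed glass jar 60 mm across, 70 mm high.
- dish: Bystander: shallow glass dish 90 mm across, 18 mm high.
- package: Bystander: chip package, a brass-coloured plate 34 mm square with a white chip, 9 mm high in all.
- calliper: Bystander: calliper 190 mm long, 10 mm high, lying flat.
Not all that is in view belongs to the job. Leave any blue or green look-alike of the console alone.

How it is judged:
On the way, in this order (a step that is already met when the one before it is completed fails the run):
1. the large button is pressed fully down while the reference rod is still home (value of joint start_button above 0.005 m and value of joint ref_rod below 0.008 m), for 0.05 s.
2. the large button is up again, the rod still home (value of joint start_button below 0.0015 m and value of joint ref_rod below 0.008 m), for 0.1 s.
3. the gripped rod's pointer is held opposite the mark (x of rod_pointer in the frame of mark_tip between -0.005 and 0.005 m and contact force between the fingers and ref_rod above 3 N and velocity of joint ref_rod between -0.01 and 0.01 m/s and value of joint start_button below 0.0015 m), for 0.4 s.
At the end, for the whole second after the job is handed in: The pointer's tip is within 5 mm of the mark's tip along the rod, the rod is at rest, the fingers bear on its post with more than 3 N, and the start button is up; all this for a second after the program ends (all of step 3); the arm keeps its last pose, push and grip.
It fails at once if the rod is pulled more than 12 mm past the mark (x of rod_pointer in the frame of mark_tip below -0.012 m).
It fails at once if a small button is pressed (value of joint any of small_button_a, small_button_b above 0.003 m).
It fails at once if the thin gauge's rod is pulled out by more than 8 mm (value of joint thin_rod above 0.008 m).
It fails at once if the length mark is shifted by more than 5 mm (distance of mark_tip from where it was at the start of the episode above 0.005 m).
It fails at once if a bystander is shifted by more than 25 mm (distance of any of spool, driver, chip_tray, jar, dish, package, calliper from where it was at the start of the episode above 0.025 m).
It also fails if it takes over 42 s, if anything falls off the work surface, if the arm or the gripper's body presses on something with over 40 N, if the wrist force passes 120 N, or if a joint passes its speed limit or range.

## Robot

A 6-joint arm with a two-finger parallel gripper is mounted at the origin on the work surface. World frame = base frame: x ahead of the robot, y to its left, z up, the work surface at z = 0. Lengths are in m, angles in rad, forces in N, time in s.
With the tool pointing down it reaches from about 0.25 to 0.775 m from the base axis. Payload 4 kg.
Tool frame: the origin (TCP) lies at the very end of the fingers, on their centre line; the grasp point (between the pads) lies 19 mm behind it; z points along the fingers, y is the line along which they close (so a half turn about z gives the same grasp; the last joint's range is limited). The gripper opens to 94 mm and grips with 3 to 60 N. Pads are 16 mm wide; open, the fingers measure 119 mm over their backs; the gripper's body (75 mm by 177 mm) begins 78 mm behind the grasp point.
Start: joints at [-1.357, 0.087, 1.371, -0, 1.684, -0.103], TCP at [0.171, -0.523, 0.206] pointing down, gripper open.
Joint ranges: [-3.1, 3.1], [-0.76, 2.03], [0.27, 2.55], [-1.08, 4.22], [0.17, 2.65], [-2.57, 2.57]. Speed limits (rad/s): [2.79, 2.79, 3.14, 3.14, 3.14, 3.14].

## Interface

Orientations are given as [roll, pitch, yaw] about the fixed x, y, z axes, in that order (R = Rz(yaw) Ry(pitch) Rx(roll)).
In Python, from bench import movep, move_l, goto_joints, let_go, close_gripper, sleep, inverse_kinematics, state, read_camera, MotionError, job_done gives the robot as it stands. Calls block until the motion is done:
- movep(position, orientation): joint-space move of the TCP to a pose.
- move_l(position, speed=0.15, attitude=None, guard=None): straight line of the TCP; attitude=None keeps the orientation; speed is the mean speed in m/s. With guard (N) it stops when the force on the tool has changed by that much, and returns True; else False.
- goto_joints(angles): joint-space move.
- let_go() and close_gripper(squeeze=None): open the fingers fully, or close them until they stop; squeeze is the grip in N (None keeps the last).
- sleep(seconds).
- inverse_kinematics(position, orientation): joint angles nearest the present ones, or None.
- state(): the state.
- read_camera(name): name is "scene" or "top" or "wrist"; returns a dict with "img" (384x512x3 uint8, red, green, blue), "depth" (384x512 float32, m along the optical axis (not along the pixel's ray), 0 where there is no reading), "K" (3x3 intrinsics, pixels), "position" and "orientation" of the camera in the world. Camera axes: x right, y down, z forward; pixel columns grow to the right and rows downward; lengths in m; the calibration is good to about 2 mm. A picture is of the moment at which its call begins.
A pose or a line that the arm cannot do raises MotionError and nothing moves.
- job_done(): hands the job in; it is judged then, once.
The state is a dict: "t": time; "qpos": joint angles; "qd": joint speeds; "tau": joint torques, N m; "tcp_pos": TCP position; "tcp_rot": TCP orientation; "ft_force": force on the tool from outside, world axes, zero at the start; "torque": the same for the moment, N m; "grip_width": finger opening in m; "finger_force": force on a finger pad.
Only numpy, scipy, OpenCV 4.12 (cv2) and the standard library are available. Lean on these libraries where they do the work, as an engineer would, in place of code of your own. Each camera call takes 0.05 s, during which the arm holds its last target. There are 200 camera calls.

## Working session

There is one attempt and no reset: what is moved stays moved. The work goes in short steps, each a Python script; the robot and the scene stay as the last script left them, time stands still between calls to the robot, and variables do not carry over. Pictures are saved under pics/ and viewed, at most 10 in all, crops included, and the job is handed in when it is done.

```bash
mkdir -p pics; cat > h.py <<'E'
import numpy as np, cv2
from scipy.spatial.transform import Rotation as R
from bench import *
def cam(n):
    c=read_camera(n); np.savez('%s.npz'%n,**{k:np.array(v) for k,v in c.items()}); return c
def rot(c):
    o=np.array(c['orientation'],float)
    return o if o.shape==(3,3) else (R.from_euler('xyz',o).as_matrix() if o.size==3 else R.from_quat(o).as_matrix())
def cloud(c):
    d=np.array(c['depth']);v,u=np.mgrid[:d.shape[0],:d.shape[1]];K=np.array(c['K'])
    p=np.dstack([(u-K[0,2])/K[0,0]*d,(v-K[1,2])/K[1,1]*d,d])
    return p@rot(c).T+np.array(c['position'])
def ray(c,u,v,z):
    K=np.array(c['K']);r=rot(c)@np.array([(u-K[0,2])/K[0,0],(v-K[1,2])/K[1,1],1]);p=np.array(c['position'])
    return p+r*(z-p[2])/r[2]
E
python3 - <<'E'
from h import *
for n in('top','scene'):
    c=cam(n);cv2.imwrite('pics/%s0.png'%n,cv2.resize(c['img'][:,:,::-1],(800,600)));print(n,c['position'],c['orientation'],c['K'])
print(state())
E
```

```text
top [0.25570687 0.01486322 1.41984214] [-2.93498003e+00  1.14612640e-03 -1.67730176e+00] [[452.83811283   0.         250.90969512]
 [  0.         452.83811283 188.63640602]
 [  0.           0.           1.        ]]
scene [1.12995309 0.10233928 0.98032741] [-2.54501204e+00 -1.84017053e-03  1.76177571e+00] [[378.88910595   0.         251.27237614]
 [  0.         378.88910595 196.25236574]
 [  0.           0.           1.        ]]
{'t': 0.1, 'qpos': array([-1.35710507e+00,  8.78783452e-02,  1.37204182e+00, -6.19242608e-07,
        1.68359822e+00, -1.03111542e-01]), 'qd': array([-0.00097351, -0.00164064, -0.00438623, -0.0003938 ,  0.00082784,
       -0.00094187]), 'tau': array([ 2.80730739e-03, -3.41251123e+01, -3.03299510e+01,  7.21029122e-02,
        3.04682530e-02, -9.46990326e-05]), 'tcp_pos': array([ 0.17123013, -0.52216906,  0.20445382]), 'tcp_rot': array([-3.13967709e+00, -1.97601076e-04,  3.16802542e-01]), 'ft_force': array([-0.33662658,  0.27553006, -0.33711959]), 'torque': array([-0.02817773, -0.02336535,  0.04604748]), 'finger_force': 0.0, 'grip_width': 0.09430100044863957}
```

View pics/top0.png

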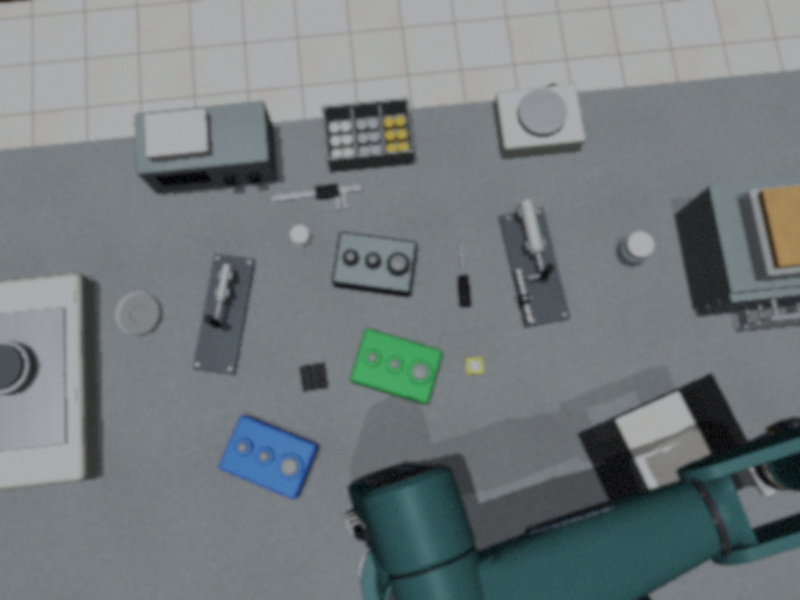

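View pics/scene0.png

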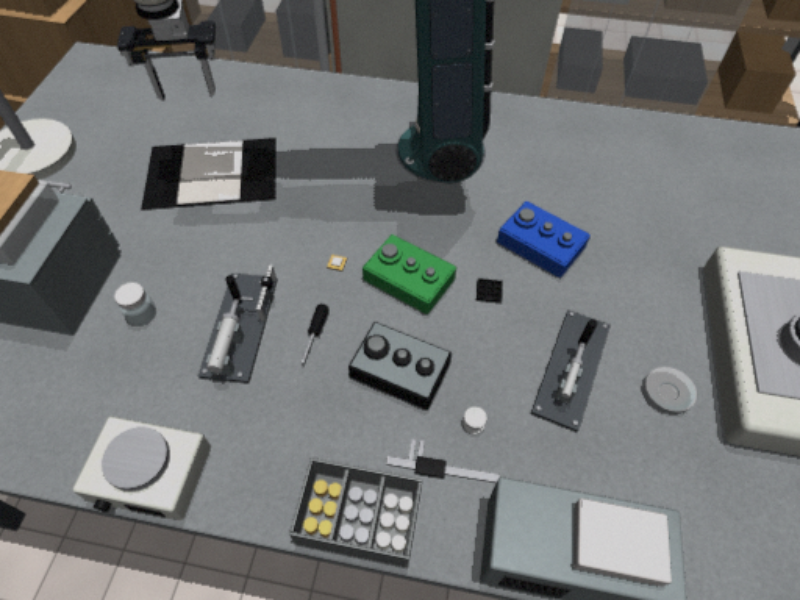

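The black console is at top-view px (375,263), with its large button at (399,263). The reference gauge is the right-hand one: post about (543,270), rider about (522,285), barrel about (531,225). The thin gauge is on the left.

```bash
python3 - <<'E'
from h import *
c=dict(np.load('top.npz'))
s=.64
for n,u,v,z in [('big',399,263,.064),('mid',373,260,.064),('end',350,256,.064),('post',543,270,.118),('barrelend',527,205,.069),('rider',519,274,.067),('p1',502,215,.012),('p2',527,325,.012),('p3',567,316,.012)]:
    print(n,ray(c,u*s,v*s,z).round(3))
b=ray(c,399*s,263*s,.064)
# hover
close_gripper(10)
y=np.arctan2(*(ray(c,350*s,256*s,.064)-b)[[1,0]])
for k in (y,y-np.pi,y+np.pi/2,y-np.pi/2):
    print(k,inverse_kinematics([b[0]-.05,b[1],.25],[np.pi,0,k]))
E
```

```text
big [ 0.601 -0.034  0.064]
mid [0.612 0.016 0.064]
end [0.625 0.061 0.064]
post [ 0.544 -0.302  0.118]
barrelend [ 0.691 -0.302  0.069]
rider [ 0.553 -0.266  0.067]
p1 [ 0.694 -0.261  0.012]
p2 [ 0.458 -0.279  0.012]
p3 [ 0.468 -0.362  0.012]
1.3176638354531587 [-1.64923172e-01  8.70592297e-02  1.28347574e+00 -4.44089210e-16
  1.77105769e+00  8.82093191e-02]
-1.8239288181366344 None
2.8884601622480552 [-0.16492317  0.08705923  1.28347574  0.          1.77105769 -1.48258701]
-0.2531324913417379 [-1.64923172e-01  8.70592297e-02  1.28347574e+00 -4.44089210e-16
  1.77105769e+00  1.65900565e+00]
```

```bash
python3 - <<'E'
from h import *
movep([.55,-.034,.25],[np.pi,0,1.3177])
c=cam('wrist');print(c['position'],c['orientation'],state()['t'])
cv2.imwrite('pics/w1.png',c['img'][:,:,::-1])
E
```

```text
[0.56868227 0.03468252 0.42920589] [ 2.88959379e+00  5.39122025e-04 -2.53863836e-01] 3.7833
```

View pics/w1.png

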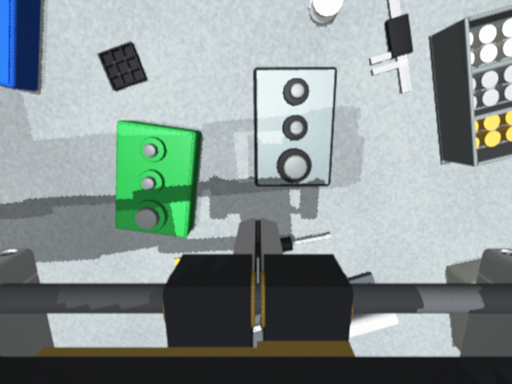

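The wrist view shows the large button at px (294,166), with the small ones at (296,128) and (296,91). I'll refine its position from depth, then press.

```bash
python3 - <<'E'
from h import *
c=dict(np.load('wrist.npz'));P=cloud(c)
m=np.zeros(P.shape[:2],bool);m[140:192,262:326]=1
sel=P[m&(P[...,2]>.058)&(P[...,2]<.075)]
print(len(sel),np.median(sel,0),(sel.max(0)+sel.min(0))/2,np.ptp(sel,0),'ray',ray(c,294,166,.064))
b=(sel.max(0)+sel.min(0))/2
if abs(b[:2]-ray(c,294,166,.064)[:2]).max()<.006:
    move_l([b[0],b[1],.085],.2)
    t0=state()
    print(move_l([b[0],b[1],.052],.03,guard=9)); s=state();print(s['tcp_pos'],s['ft_force'])
    sleep(.15); move_l([b[0],b[1],.10],.1); sleep(.15); print(state()['t'],t0['tcp_pos'])
E
```

```text
590 [ 0.60183064 -0.03084157  0.06705807] [ 0.60266086 -0.02534324  0.06453612] [0.04435183 0.05636023 0.01305714] ray [ 0.60192655 -0.03072603  0.064     ]
True
[ 0.60263283 -0.02533658  0.06207055] [-1.08260463  0.24496322  4.62803508]
6.425 [ 0.60342639 -0.02559677  0.08651264]
```

The guard tripped early. I'll press again, centred on the median.

```bash
python3 - <<'E'
from h import *
b=[.602,-.0308]
move_l([*b,.075],.1); sleep(.2); print(state()['ft_force'])
print(move_l([*b,.050],.025,guard=20)); s=state();print(s['tcp_pos'],s['ft_force'])
sleep(.15); s=state();print(s['tcp_pos'],s['ft_force']); move_l([*b,.10],.1); sleep(.15); print(state()['t'])
let_go()
# view the gauge: camera ~70mm to +tool-x side
for q in (0,1.3177,-.25):
    print(q,inverse_kinematics([.50,-.30,.25],[np.pi,0,q]))
move_l([.55,-.034,.25],.3)
movep([.56,-.37,.25],[np.pi,0,1.3177])
c=cam('wrist');print(c['position'],state()['t'])
cv2.imwrite('pics/w2.png',c['img'][:,:,::-1])
E
```

```text
[ 0.83212721  0.04894345 -0.53950737]
True
[ 0.60225435 -0.03079789  0.06202441] [-2.23040911  0.1553254   4.37912272]
[ 0.60227134 -0.03079922  0.06179304] [-1.2988262   0.06176313  5.10079457]
8.5417
0 [-6.37640783e-01  1.57710523e-01  1.20523012e+00 -4.44089210e-16
  1.77865201e+00  9.33155544e-01]
1.3177 [-0.63764078  0.15771052  1.20523012  0.          1.77865201 -0.38454446]
-0.25 [-6.37640783e-01  1.57710523e-01  1.20523012e+00 -4.44089210e-16
  1.77865201e+00  1.18315554e+00]
[ 0.57904494 -0.29919841  0.42928171] 11.9917
```

View pics/w2.png

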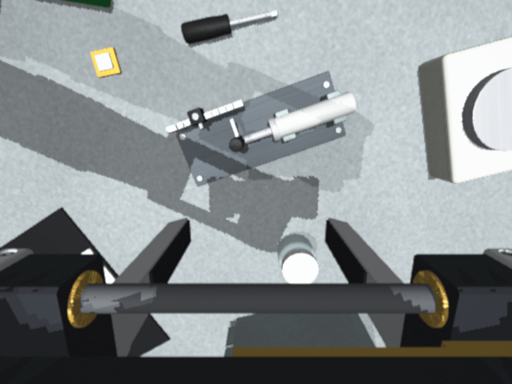

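Wrist view: post top at px (237,144), pointer rising to about (233,120), rider at (197,117), rail from (168,130) to (243,103), barrel from (272,130) to (355,103). Full button travel isn't certain, so I'll press once more in steps. First I'll crop this view to measure.

```bash
cp wrist.npz w2.npz; python3 - <<'E'
from h import *
c=dict(np.load('w2.npz'));P=cloud(c)
cv2.imwrite('pics/w2c.png',cv2.resize(c['img'][85:165,155:265,::-1],(770,560),interpolation=cv2.INTER_CUBIC))
m=np.zeros(P.shape[:2],bool);m[80:160,260:365]=1
s=P[m&(P[...,2]>.062)&(P[...,2]<.075)][:,:2];s0=s.mean(0)
vx,vy,x0,y0=cv2.fitLine(s.astype(np.float32),cv2.DIST_HUBER,0,.01,.01).ravel();print('axis',vx,vy,x0,y0,np.degrees(np.arctan2(vy,vx)))
m[:]=0;m[100:165,155:265]=1
s=P[m&(P[...,2]>.105)];print('post',len(s),np.median(s,0))
close_gripper(10)
movep([.55,-.034,.25],[np.pi,0,1.3177])
b=[.602,-.0308]
move_l([*b,.075],.25); sleep(.2); print(state()['ft_force'])
for z in (.0615,.0605,.0595,.0585,.0575,.0565):
    move_l([*b,z],.02);sleep(.1);s=state();print(z,s['tcp_pos'][2],s['ft_force'][2])
    if s['ft_force'][2]>18: break
move_l([*b,.10],.1); sleep(.15); print(state()['t'])
E
```

```text
axis 0.996355 0.085303724 0.6481208 -0.3066895 4.89349
post 196 [ 0.55079453 -0.31373679  0.11814532]
[ 0.4057586  -0.45266234 -0.61603709]
0.0615 0.06191586970566365 5.3052239230636475
0.0605 0.061722861122945366 8.154550157774219
0.0595 0.06167042510597421 11.63392129487025
0.0585 0.061579929949899734 14.056289856031697
0.0575 0.06150024654807515 18.000870374071866
18.8083
```

View pics/w2c.png

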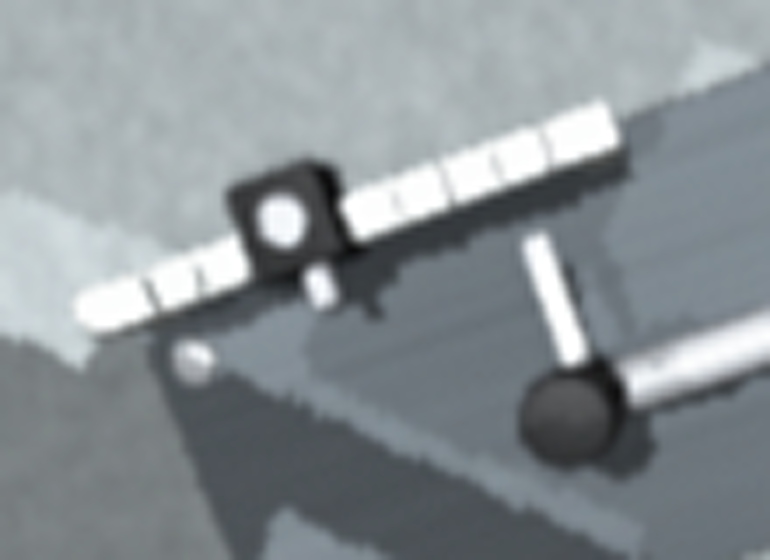

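The third press met a hard stop, with force rising to 18 N at constant depth, so the button went fully down. In the crop (scale ×7) the pointer's tip is at (535,237) and the mark's tip at (325,305). I'll compute the pull distance and grip.

```bash
python3 - <<'E'
from h import *
c=dict(np.load('w2.npz'))
f=lambda u,v:ray(c,155+(u+.5)/7-.5,85+(v+.5)/7-.5,.055)
p,m=f(535,237),f(325,305);print(p,m)
pb=f(574,362) # pointer root side
top=ray(c,155+568/7,85+418/7,.118);print('posttop ray',top)
for a in (.0853,):
    ax=np.array([np.cos(a),np.sin(a)]);print('pull',(p-m)[:2]@ax,'lat',(p-m)[:2]@[-ax[1],ax[0]])
e=(p-pb)[:2];print('pointer dir',np.degrees(np.arctan2(e[1],e[0]))-90)
# rail direction
r=f(600,115)-f(95,310);print('rail',np.degrees(np.arctan2(r[1],r[0])))
for yaw in (np.pi/2+a,a,a-np.pi/2,a+np.pi): print(yaw,inverse_kinematics([.551,-.314,.2],[np.pi,0,yaw]))
E
```

```text
[ 0.54678543 -0.28367033  0.055     ] [ 0.50488497 -0.28575738  0.055     ]
posttop ray [ 0.55009821 -0.31500894  0.118     ]
pull 0.04192592477502237 lat -0.0014903159173183169
pointer dir 2.319121383889879
rail 5.666560411893289
1.6560963267948965 [-0.60733924  0.2773453   1.16098904  0.          1.70325831 -0.69263924]
0.0853 [-6.07339238e-01  2.77345297e-01  1.16098904e+00 -4.44089210e-16
  1.70325831e+00  8.78157089e-01]
-1.4854963267948966 [-6.07339238e-01  2.77345297e-01  1.16098904e+00 -4.44089210e-16
  1.70325831e+00  2.44895342e+00]
3.2268926535897933 [-0.60733924  0.2773453   1.16098904  0.          1.70325831 -2.26343556]
```

```bash
python3 - <<'E'
from h import *
a=.0853;o=[np.pi,0,np.pi/2+a]
movep([.55,-.034,.25],[np.pi,0,1.3177]);let_go()
movep([.5505,-.3143,.22],o)
move_l([.5505,-.3143,.081],.12)
s=state();print(s['tcp_pos'],s['ft_force'])
close_gripper(30);s=state();print(s['tcp_pos'],s['ft_force'],s['grip_width'],s['finger_force'],s['t'])
np.save('grip.npy',s['tcp_pos'])
ax=np.array([np.cos(a),np.sin(a),0])
move_l(np.array([.5505,-.3143,.081])-.035*ax,.04);sleep(.2)
s=state();print((s['tcp_pos']-np.load('grip.npy'))@ax,s['tcp_pos'],s['ft_force'],s['grip_width'],s['finger_force'],s['t'])
c=cam('wrist');cv2.imwrite('pics/w3.png',c['img'][:,:,::-1])
E
```

```text
[ 0.55113734 -0.31473053  0.08224446] [0.04516456 0.81370379 0.21896892]
[ 0.54871341 -0.31444775  0.0808972 ] [-5.08482471  0.12248531  2.32377685] 0.015560204325794625 29.996324011590332 24.525
-0.03194139936111046 [ 0.51687867 -0.31705824  0.08093167] [ 6.56227839 -0.17065076 -3.07699119] 0.015578739095276711 30.00600185871008 25.75
```

View pics/w3.png

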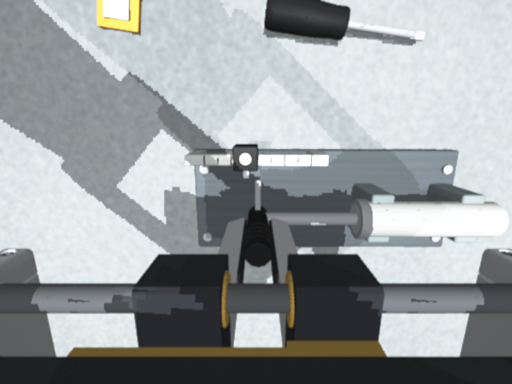

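The wrist view shows the pointer's tip at about (258,182) and the mark's finger at about (247,175), a short way still to go. I'll crop for precision.

```bash
python3 - <<'E'
from h import *
c=dict(np.load('wrist.npz'))
cv2.imwrite('pics/w3c.png',cv2.resize(c['img'][140:220,210:310,::-1],(700,560),interpolation=cv2.INTER_CUBIC))
E
```

```text
(no output)
```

View pics/w3c.png

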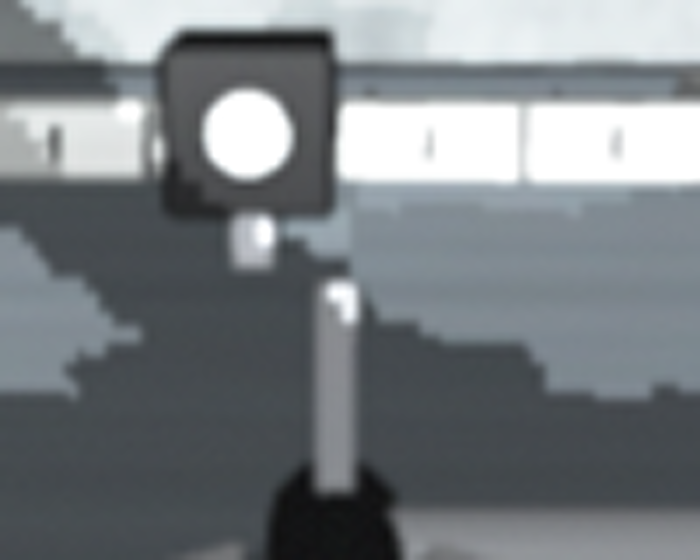

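In the crop (×7) the mark's finger is centred at x=253 (tip y≈268) and the pointer at x=338 (tip y≈283). I'll pull the remaining distance.

```bash
python3 - <<'E'
from h import *
a=.0853;ax=np.array([np.cos(a),np.sin(a),0])
c=dict(np.load('wrist.npz'));f=lambda u,v:ray(c,210+(u+.5)/7-.5,140+(v+.5)/7-.5,.055)
d=(f(338,283)-f(253,268))@ax;print('rest',d)
if .004<d<.014:
    move_l(np.array([.5505,-.3143,.081])-(.035+d)*ax,.02);sleep(.3)
s=state();print((s['tcp_pos']-np.load('grip.npy'))@ax,s['finger_force'],s['t'])
c=cam('wrist');cv2.imwrite('pics/w4c.png',cv2.resize(c['img'][140:220,210:310,::-1],(700,560),interpolation=cv2.INTER_CUBIC))
E
```

```text
rest 0.00923565663577766
-0.04075601774368688 30.00899380305782 26.7083
```

View pics/w4c.png

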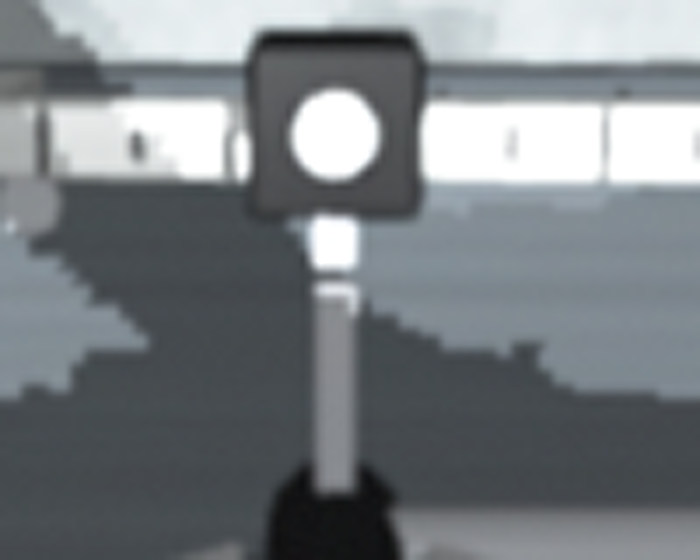

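The pointer (x=336) and the mark (x=334) are aligned to within about 0.3 mm, so I'll hold and hand in.

```bash
python3 -c "
from bench import *
sleep(.6);print(state()['finger_force'],job_done())"
```

```text
the job is handed in; nothing more can be done
30.008951149648055 None
```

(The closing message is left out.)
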